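# Lock a slide carrier into the slide reader

## Task

Put the slide carrier into the recess on top of the slide reader so that it lies flat on the recess floor, then press the clip's round thumb cap straight down until it snaps through and stays down, with its steel finger over the end of the carrier. Press gently: ease off as soon as it snaps, since pushing the reader or its cap with 20 N or more breaks the clip. Leave the other things on the bench where they are, and let go of everything at the end.

Things in the scene. Friction and masses are not known exactly. Their poses are not given: they have to be found in the camera images.
- carrier_mid (a point): Centre (half-way up) of the loose slide carrier: metal plate 50 (its x) by 80 (its y) by 8 mm with two glass slides on top and, upright in the middle, a black grip rib 14 (x) by 34 (y) by 30 mm tall. 38 mm tall over all; this point is 19 mm above its underside. z up. About 0.12 kg, same when turned half round. Take it by the rib, closing along its x.
- carrier_foot (a point): Centre of the underside of the slide carrier (19 mm below carrier_mid, same axes).
- reader: The slide reader, fixed to the bench: a low white instrument 160 mm (its x) by 250 mm (its y, from -155 to +95 mm) with a black top, 50 mm high. Origin on the bench under the centre of the recess; z up.
- recess (a point): Centre of the recess floor on top of the reader, 50 mm above the bench; same axes as the reader. The recess is 55 mm (x) by 85 mm (y) inside, with a dark metal rim 4 mm wide and 7 mm high. The carrier's long side goes along y.
- clip (a point): Centre of the top of the clip's aluminium housing (40 by 37 mm, 80 mm above the bench), 69 mm from the recess centre along the reader's -y. On this vertical axis a stem carries the black round thumb cap, 28 mm across, 6 mm thick. Each user screws it to another height: unlocked, the flat cap top is 15 to 33 mm above this point. It is not reported: find it by touch.
- slot (a point): Upper edge of the clip housing on the recess side, middle of the slot in which a steel finger 10 mm wide stands upright while unlocked, its tip 7 mm above the housing. As the cap goes down the finger swings down and out over the end of the carrier plate and reaches 13 mm over it. A carrier that does not lie on the recess floor blocks it.
- lock (a joint): How far the cap has been pushed down, m: 0 unlocked, 0.008 fully down and locked. The push climbs from about 2 N to a peak of about 10 N some 2.5 mm down, then sinks to nothing at about 6.3 mm, and from there the cap snaps on by itself to its rigid stop and stays. Released sooner it springs back up.
- dish: Bystander: clear round lidded dish, 62 mm across, 16 mm high. Origin at its underside.
- bottle: Bystander: white dropper bottle with a red nozzle, 38 mm across, 90 mm high. Origin at its underside.
- slidebox: Bystander: closed wooden slide box 90 by 45 by 33 mm. Origin at its underside.
Things that resemble listed ones, but are neither listed nor needed, are in the scene too. What is shaped like the part that bears carrier_mid but green, pink or turquoise is not meant.

How it is judged:
By the outcome, as a careful person would: the job done as asked, in the order asked, and still so for the second after the job is handed in, with the robot touching nothing.
It also fails if it takes over 58 s, if anything falls off the work surface, if the arm or the gripper's body presses on something with over 40 N, if the wrist force passes 120 N, or if a joint passes its speed limit or range.

## Robot

A 7-joint arm with a two-finger parallel gripper is mounted at the origin on the work surface. World frame = base frame: x ahead of the robot, y to its left, z up, the work surface at z = 0. Lengths are in m, angles in rad, forces in N, time in s.
With the tool pointing down it reaches from about 0.35 to 0.9 m from the base axis. Payload 19.9 kg.
Tool frame: the origin (TCP) lies midway between the tips of the shut fingers; the grasp point (between the pads) lies 19 mm behind it; z points along the fingers, y is the line along which they close (so a half turn about z gives the same grasp; the last joint's range is limited). The gripper opens to 85 mm and grips with 20 to 120 N. Pads are 22 mm wide; open, the fingers measure 114 mm over their backs; the gripper's body (76 mm by 85 mm) begins 54 mm behind the grasp point. The pads swing forward as they close: fully open they stand 13 mm farther back than shut.
Start: joints at [1.25, 0.417, -0.01, 1.614, 0.005, 1.111, -0.053], TCP at [0.172, -0.601, 0.231] pointing down, gripper open.
Joint ranges: [-2.81, 2.81], [-0.39, 2.02], [-1.27, 1.25], [0.06, 2.57], [-1.19, 4.33], [0.19, 2], [-2.82, 2.82]. Speed limits (rad/s): [1.89, 1.89, 2.39, 2.39, 3.01, 3.01, 3.01].

## Interface

Orientations are given as a rotation vector (axis times angle).
In Python, from plant import * gives the robot as it stands.
- The arm moves only by the tool send_rows, never from a script. Its argument "rows" is a list of rows, each an object of numbers: "x", "y", "z": the shift along the tool's x, y, z each as a share of 0.03 m, from -1 to 1; "ax", "ay", "az": the turn, a rotation vector about the tool's x, y, z each as a share of 0.1 rad, from -1 to 1; "claw": the gripper command: -1 is fully open, 1 is shut, values between are in proportion. In form: [{"x": .., "y": .., "z": .., "ax": .., "ay": .., "az": .., "claw": ..}, ...]. A call has 1 to 20 rows; each row shifts and turns the commanded pose from where the row before left it, along the tool's axes as they then stand; what a row does not reach is not made up. A row lasts 1/8 s, in which the tool goes at most 62.5 mm and 10.7 degrees, less where a joint would pass 70% of its speed; a pose out of reach is approached as far as the arm can. A call with a number of a shift or a turn outside -1 to 1 is refused whole. A call with a gripper value outside its range is refused whole. The fingers move at their own pace and stop on an object; "force" is the grip in N (left out, the last holds). Time passes only in rows, so rows that do not move let the fingers close. It gives the time, the measured TCP pose, the force, the opening and the grip force at its end, in the units of the state.
- state(): the state, without advancing time (a new reading comes with each control period).
- grab_frame(name): name is "scene" or "side" or "wrist"; returns (picture, depth): 480x640x3 uint8, red, green, blue; 480x640 float32, m along the optical axis (not along the pixel's ray), 0 where there is no reading.
- camera_model(name): a dict with "fx", "fy", "cx", "cy" (pixels), "cam_to_world" (4x4, takes a point from camera to world coordinates). Camera axes: x right, y down, z forward; pixel columns grow to the right and rows downward; lengths in m; the calibration is good to about 2 mm. A picture is of the moment at which its call begins: read the wrist's pose just before it. camera_model takes no time and is no camera call; for the wrist camera it gives the pose at the moment of the call.
- job_done(): hands the job in; it is judged then, once.
The state is a dict: "clock": time; "qpos": joint angles; "joint_vel": joint speeds; "tau": joint torques, N m; "eef_pos": TCP position; "tcp_rot": TCP orientation; "wrist_force": force on the tool from outside, world axes, zero at the start; "moment": the same for the moment, N m; "finger_gap": finger opening in m; "grip_force": force on a finger pad.
Only numpy, scipy, OpenCV 4.12 (cv2) and the standard library are available. Lean on these libraries where they do the work, as an engineer would, in place of code of your own. Each camera call takes 0.05 s, during which the arm holds its last target. There are 200 camera calls.

## Working session

There is one attempt and no reset: what is moved stays moved. The work goes in short steps, Python scripts to look and compute and a tool call to move; the robot and the scene stay as the last step left them, time stands still between calls to the robot, and variables do not carry over. Pictures are saved under pics/ and viewed, at most 10 in all, crops included, and the job is handed in when it is done.

Besides the shell and the picture viewer there is one more tool, called after "Request:" in YAML: its name, and indented under it one key for each argument. send_rows: Moves the arm, as the interface text tells. Shift numbers are shares of 0.03 m and turn numbers shares of 0.1 rad, none past 1 either way. Its arguments: {"type":"object","properties":{"rows":{"type":"array"},"force":{"type":"number"}},"required":["rows"]}

```bash
mkdir -p pics; cat > h.py <<'E'
from plant import *
import numpy as np, cv2
def shot(n,f):
    m=camera_model(n); p,d=grab_frame(n); cv2.imwrite('pics/'+f+'.png',p[:,:,::-1]); np.savez('pics/'+f,p=p,d=d,T=m['cam_to_world'],k=[m['fx'],m['fy'],m['cx'],m['cy']])
def load(f):
    return np.load('pics/'+f+'.npz')
def cloud(f):
    a=load(f); fx,fy,cx,cy=a['k']; d=a['d']; v,u=np.mgrid[:480,:640]
    P=np.stack([(u-cx)/fx*d,(v-cy)/fy*d,d],-1)
    return a['p'],P@a['T'][:3,:3].T+a['T'][:3,3],d>0
def ray(f,u,v,z):
    a=load(f); fx,fy,cx,cy=a['k']; r=a['T'][:3,:3]@[(u-cx)/fx,(v-cy)/fy,1]; o=a['T'][:3,3]
    return o+r*(z-o[2])/r[2]
E
python3 - <<'E'
from h import *
shot('scene','s1'); shot('side','d1')
print(state()); print(load('s1')['T'],load('d1')['T'])
E
```

```text
{'clock': 0.1, 'qpos': array([ 1.25051252,  0.41788531, -0.0103207 ,  1.61407928,  0.00471009,
        1.11071384, -0.05302292]), 'joint_vel': array([ 3.68412786e-04,  8.68651717e-06,  1.31331666e-03, -2.17569769e-03,
        2.73217384e-03, -2.74221656e-05,  5.08076706e-04]), 'tau': array([ 2.56521947e-03, -8.65822077e+01,  6.80420492e-01, -4.35640848e+01,
        1.92933949e-02,  4.87074270e-03, -1.27161888e-04]), 'eef_pos': array([ 0.17190871, -0.60058211,  0.23075542]), 'tcp_rot': array([-3.11009372e+00, -4.36360541e-01,  3.64611536e-04]), 'wrist_force': array([ 0.56924803,  0.21315674, -0.74752465]), 'moment': array([-0.02854372, -0.00667439, -0.04396313]), 'grip_force': 0.0, 'finger_gap': 0.08532864080232451}
[[-0.03342266  0.73717354 -0.67487636  1.17667345]
 [ 0.99939566  0.0181974  -0.02961701  0.08061617]
 [-0.00955188 -0.67545838 -0.73733624  0.68633342]
 [ 0.          0.          0.          1.        ]] [[-0.99959436 -0.02199503  0.0180924   0.60614102]
 [-0.02841286  0.7265324  -0.68654453  0.68020701]
 [ 0.00195585 -0.68678009 -0.72686263  0.75198773]
 [ 0.          0.          0.          1.        ]]
```

View pics/s1.png

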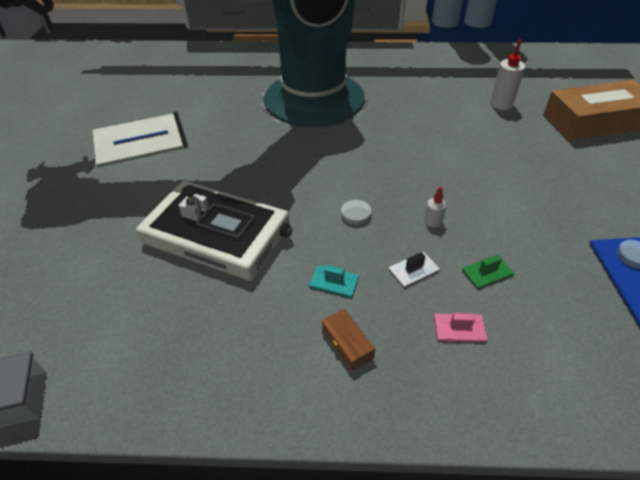

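View pics/d1.png

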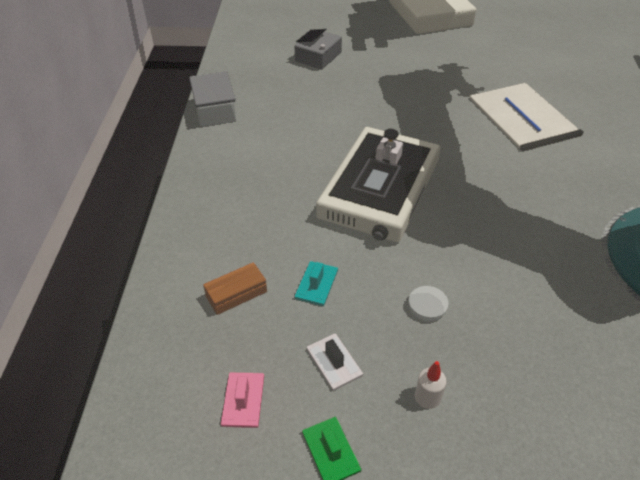

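The carrier (white, black rib) is at scene (414,267) and side (335,358). The reader is at scene (215,228) and side (380,180), with its clip at scene (193,206) and side (390,148). Next I'll turn these into positions.

```bash
python3 - <<'E'
from h import *
def rect(f,u0,u1,v0,v1,fn,z):
    p,P,ok=cloud(f); hsv=cv2.cvtColor(p,cv2.COLOR_RGB2HSV); m=np.zeros((480,640),np.uint8); m[v0:v1,u0:u1]=fn(hsv,P)[v0:v1,u0:u1]
    c=max(cv2.findContours(m,0,2)[0],key=cv2.contourArea)
    q=np.array([ray(f,*x[0],z)[:2] for x in c],np.float32)*1000
    r=cv2.minAreaRect(q); print(f,r, cv2.boxPoints(r).round().tolist())
w=lambda h,P:((h[...,2]>150)&(h[...,1]<60)|(h[...,2]<40))
rect('s1',380,445,245,295,w,.008); rect('d1',300,370,325,395,w,.008)
wr=lambda h,P:(P[...,2]>.03)
rect('s1',120,300,165,285,wr,.05); rect('d1',300,450,100,250,wr,.05)
for f,a,b in(('s1',400,267),('d1',320,362),('s1',225,223),('d1',376,180)):
    p,P,ok=cloud(f); print(f,p[b,a],P[b,a].round(3))
print(ray('s1',225,222,.058),ray('d1',376,180,.058))
for f,(u0,u1,v0,v1) in dict(s1=(170,220,180,225),d1=(370,410,120,170)).items():
    p,P,ok=cloud(f);s=P[v0:v1,u0:u1].reshape(-1,3);s=s[s[:,2]>.07];print(len(s),np.median(s,0),s.max(0),s.min(0))
for f,(u0,u1,v0,v1) in dict(s1=(404,428,250,275),d1=(322,348,338,370)).items():
    p,P,ok=cloud(f);s=P[v0:v1,u0:u1].reshape(-1,3);s=s[s[:,2]>.022];print(len(s),np.median(s,0), s.max(0)); print(cv2.minAreaRect((s[:,:2]*1000).astype(np.float32)))
E
```

```text
s1 ((604.7611694335938, 216.30104064941406), (50.358245849609375, 81.06707000732422), 30.930252075195312) [[562.0, 238.0], [604.0, 169.0], [647.0, 194.0], [606.0, 264.0]]
d1 ((603.758544921875, 217.09701538085938), (51.26325225830078, 81.04328918457031), 30.92871856689453) [[561.0, 239.0], [603.0, 169.0], [647.0, 196.0], [605.0, 265.0]]
s1 ((541.4284057617188, -152.99403381347656), (269.9893493652344, 169.1505126953125), 68.6600570678711) [[414.0, -248.0], [571.0, -310.0], [669.0, -58.0], [512.0, 4.0]]
d1 ((524.9378662109375, -147.23245239257812), (288.1441650390625, 160.8872833251953), 68.28892517089844) [[397.0, -251.0], [546.0, -311.0], [653.0, -43.0], [503.0, 16.0]]
s1 [205 214 217] [0.603 0.191 0.007]
d1 [176 175 174] [0.624 0.221 0.006]
s1 [126 137 140] [ 0.541 -0.138  0.052]
d1 [143 147 147] [ 0.534 -0.137  0.047]
[ 0.54441526 -0.13620157  0.058     ] [ 0.53538663 -0.12469638  0.058     ]
499 [ 0.51641248 -0.19829147  0.08120638] [1.17667345 0.08061617 0.68633342] [ 0.4903199  -0.22540089  0.0700052 ]
463 [ 0.50951273 -0.19568669  0.07996302] [0.60614102 0.68020701 0.75198773] [ 0.4850636  -0.22541297  0.07011587]
206 [0.60915525 0.21524402 0.03654082] [1.17667345 0.23367054 0.68633342]
((880.8046875, 143.2427520751953), (31.779653549194336, 604.0130004882812), 75.03680419921875)
298 [0.60448754 0.2205538  0.03561489] [0.61754878 0.68020701 0.75198773]
((599.05517578125, 440.0357666015625), (25.71858024597168, 479.86285400390625), 1.3779631853103638)
```

```bash
cat >> h.py <<'E'
from scipy.spatial.transform import Rotation as Ro
def plan(t,ydir=None):
    """ydir: wanted direction of tool y in degrees (mod 180). prints az turn (rad), tilt, then shift in tool axes AFTER the turn, m"""
    s=state(); R=Ro.from_rotvec(s['tcp_rot']); M=R.as_matrix(); print('pos',s['eef_pos'].round(4),'yang',np.degrees(np.arctan2(M[1,1],M[0,1])).round(2),'toolz',M[:,2].round(4),'q',s['qpos'].round(2),'t',s['clock'],'F',s['wrist_force'].round(2),'gap',s['finger_gap'])
    ang=0
    if ydir is not None:
        d=np.degrees(np.arctan2(M[1,1],M[0,1])); e=(ydir-d+90)%180-90; ang=-np.radians(e)
        M=M@Ro.from_rotvec([0,0,ang]).as_matrix()
    dl=M.T@(np.array(t)-s['eef_pos'])
    print('az units',round(ang/.1,3),'shift units',(dl/.03).round(3))
E
python3 -c "
from h import *
plan([.53,-.16,.26],-21.5);plan([.604,.217,.22],31)
print(np.linalg.inv(Ro.from_rotvec(state()['tcp_rot']).as_matrix())@(camera_model('wrist')['cam_to_world'][:3,3]-state()['eef_pos']), Ro.from_rotvec(state()['tcp_rot']).as_matrix().T@camera_model('wrist')['cam_to_world'][:3,:3])"
```

```text
pos [ 0.1719 -0.6006  0.2308] yang -74.03 toolz [-4.e-04  1.e-03 -1.e+00] q [ 1.25  0.42 -0.01  1.61  0.    1.11 -0.05] t 0.1 F [ 0.57  0.21 -0.75] gap 0.08532864080232451
az units -9.168 shift units [18.04   5.723 -0.965]
pos [ 0.1719 -0.6006  0.2308] yang -74.03 toolz [-4.e-04  1.e-03 -1.e+00] q [ 1.25  0.42 -0.01  1.61  0.    1.11 -0.05] t 0.1 F [ 0.57  0.21 -0.75] gap 0.08532864080232451
az units 13.085 shift units [-15.942 -26.382   0.38 ]
[ 6.97356690e-02 -4.20880630e-05 -1.41580947e-01] [[ 7.05488342e-04 -9.61170456e-01 -2.75954446e-01]
 [ 9.99999686e-01  7.77474377e-04 -1.51464424e-04]
 [ 3.60130641e-04 -2.75954253e-01  9.61170703e-01]]
```

Request:
send_rows:
  rows:
    - {"az": -0.917, "z": -0.1}
    - {"az": -0.917, "z": -0.1}
    - {"az": -0.917, "z": -0.1}
    - {"az": -0.917, "z": -0.1}
    - {"az": -0.917, "z": -0.1}
    - {"az": -0.917, "z": -0.1}
    - {"az": -0.917, "z": -0.1}
    - {"az": -0.917, "z": -0.1}
    - {"az": -0.917, "z": -0.1}
    - {"az": -0.917, "z": -0.1}

```text
$.rows[0]: bad value
```

Request:
send_rows:
  rows:
    - {"x": 0.95, "y": 0.3}
    - {"x": 0.95, "y": 0.3}
    - {"x": 0.95, "y": 0.3}
    - {"x": 0.95, "y": 0.3}
    - {"x": 0.95, "y": 0.3}
    - {"x": 0.95, "y": 0.3}
    - {"x": 0.95, "y": 0.3}
    - {"x": 0.95, "y": 0.3}
    - {"x": 0.95, "y": 0.3}
    - {"x": 0.95, "y": 0.3}
    - {"x": 0.95, "y": 0.3}
    - {"x": 0.95, "y": 0.3}
    - {"x": 0.95, "y": 0.3}
    - {"x": 0.95, "y": 0.3}
    - {"x": 0.95, "y": 0.3}
    - {"x": 0.95, "y": 0.3}
    - {"x": 0.95, "y": 0.3}
    - {"x": 0.95, "y": 0.3}
    - {"x": 0.95, "y": 0.3}
    - {}

```text
$.rows[0]: bad value
```

```bash
python3 -c "
from h import *
shot('wrist','w1');plan([.604,.217,.18],31)"
```

```text
pos [ 0.1719 -0.6006  0.2308] yang -74.03 toolz [-3.e-04  9.e-04 -1.e+00] q [ 1.25  0.42 -0.01  1.61  0.    1.11 -0.05] t 0.15 F [-0.88 -0.2   0.56] gap 0.08539028001333679
az units 13.085 shift units [-15.942 -26.382   1.713]
```

View pics/w1.png

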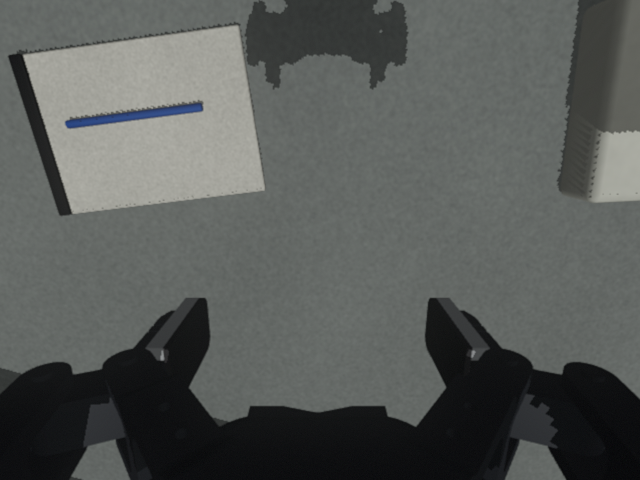

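This wrist picture shows only the notepad, because the move was refused: every row needs all its keys.

Request:
send_rows:
  rows:
    - {"x": 0, "y": 0, "z": -0.1, "ax": 0, "ay": 0, "az": -0.917, "claw": -1}
    - {"x": 0, "y": 0, "z": -0.1, "ax": 0, "ay": 0, "az": -0.917, "claw": -1}
    - {"x": 0, "y": 0, "z": -0.1, "ax": 0, "ay": 0, "az": -0.917, "claw": -1}
    - {"x": 0, "y": 0, "z": -0.1, "ax": 0, "ay": 0, "az": -0.917, "claw": -1}
    - {"x": 0, "y": 0, "z": -0.1, "ax": 0, "ay": 0, "az": -0.917, "claw": -1}
    - {"x": 0, "y": 0, "z": -0.1, "ax": 0, "ay": 0, "az": -0.917, "claw": -1}
    - {"x": 0, "y": 0, "z": -0.1, "ax": 0, "ay": 0, "az": -0.917, "claw": -1}
    - {"x": 0, "y": 0, "z": -0.1, "ax": 0, "ay": 0, "az": -0.917, "claw": -1}
    - {"x": 0, "y": 0, "z": -0.1, "ax": 0, "ay": 0, "az": -0.917, "claw": -1}
    - {"x": 0, "y": 0, "z": -0.1, "ax": 0, "ay": 0, "az": -0.917, "claw": -1}

```text
clock: 1.4
eef_pos: [0.1719, -0.6007, 0.2611]
tcp_rot: [-2.593, -1.772, -0.0]
wrist_force: [0.6, 0.2, -0.1]
finger_gap: 0.0856
grip_force: 0.0
```

Request:
send_rows:
  rows:
    - {"x": 0.95, "y": 0.3, "z": 0, "ax": 0, "ay": 0, "az": 0, "claw": -1}
    - {"x": 0.95, "y": 0.3, "z": 0, "ax": 0, "ay": 0, "az": 0, "claw": -1}
    - {"x": 0.95, "y": 0.3, "z": 0, "ax": 0, "ay": 0, "az": 0, "claw": -1}
    - {"x": 0.95, "y": 0.3, "z": 0, "ax": 0, "ay": 0, "az": 0, "claw": -1}
    - {"x": 0.95, "y": 0.3, "z": 0, "ax": 0, "ay": 0, "az": 0, "claw": -1}
    - {"x": 0.95, "y": 0.3, "z": 0, "ax": 0, "ay": 0, "az": 0, "claw": -1}
    - {"x": 0.95, "y": 0.3, "z": 0, "ax": 0, "ay": 0, "az": 0, "claw": -1}
    - {"x": 0.95, "y": 0.3, "z": 0, "ax": 0, "ay": 0, "az": 0, "claw": -1}
    - {"x": 0.95, "y": 0.3, "z": 0, "ax": 0, "ay": 0, "az": 0, "claw": -1}
    - {"x": 0.95, "y": 0.3, "z": 0, "ax": 0, "ay": 0, "az": 0, "claw": -1}
    - {"x": 0.95, "y": 0.3, "z": 0, "ax": 0, "ay": 0, "az": 0, "claw": -1}
    - {"x": 0.95, "y": 0.3, "z": 0, "ax": 0, "ay": 0, "az": 0, "claw": -1}
    - {"x": 0.95, "y": 0.3, "z": 0, "ax": 0, "ay": 0, "az": 0, "claw": -1}
    - {"x": 0.95, "y": 0.3, "z": 0, "ax": 0, "ay": 0, "az": 0, "claw": -1}
    - {"x": 0.95, "y": 0.3, "z": 0, "ax": 0, "ay": 0, "az": 0, "claw": -1}
    - {"x": 0.95, "y": 0.3, "z": 0, "ax": 0, "ay": 0, "az": 0, "claw": -1}
    - {"x": 0.95, "y": 0.3, "z": 0, "ax": 0, "ay": 0, "az": 0, "claw": -1}
    - {"x": 0.95, "y": 0.3, "z": 0, "ax": 0, "ay": 0, "az": 0, "claw": -1}
    - {"x": 0.95, "y": 0.3, "z": 0, "ax": 0, "ay": 0, "az": 0, "claw": -1}
    - {"x": 0, "y": 0, "z": 0, "ax": 0, "ay": 0, "az": 0, "claw": -1}

```text
clock: 3.9
eef_pos: [0.5303, -0.1576, 0.261]
tcp_rot: [-2.593, -1.772, -0.001]
wrist_force: [0.6, -1.0, -0.2]
finger_gap: 0.0855
grip_force: 0.0
```

```bash
python3 -c "
from h import *
shot('wrist','w2');plan([.604,.217,.18],31)"
```

```text
pos [ 0.5295 -0.159   0.2609] yang -21.4 toolz [-6.e-04  5.e-04 -1.e+00] q [ 0.65  0.3  -0.5   1.75  0.16  1.14 -0.27] t 3.95 F [ 0.43 -0.04 -0.25] gap 0.0856276375036412
az units -9.145 shift units [9.463 8.583 2.702]
```

View pics/w2.png

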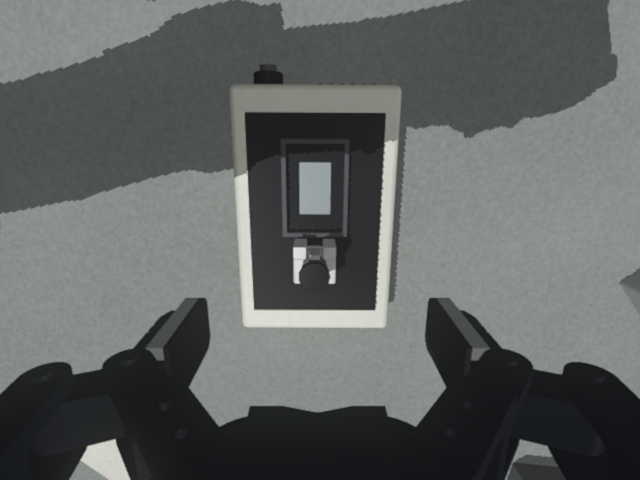

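The reader is seen from above. The rim's outer edge spans (281–349, 139–237), the bright window is centred on (315,188), and the cap is at (314,273) on its housing.

```bash
python3 - <<'E'
from h import *
p,P,ok=cloud('w2'); g=cv2.cvtColor(p,cv2.COLOR_RGB2GRAY)
def fit(m,z,box,n):
    M=np.zeros((480,640),np.uint8);u0,u1,v0,v1=box;M[v0:v1,u0:u1]=m[v0:v1,u0:u1]
    c=max(cv2.findContours(M,0,2)[0],key=cv2.contourArea)
    q=np.array([ray('w2',*x[0],z)[:2] for x in c],np.float32)*1000
    print(n,cv2.minAreaRect(q),cv2.boundingRect(c))
fit(g>110,.05,(290,340,150,225),'window')
fit(((g>55)|(P[...,2]>.0535)),.057,(270,360,130,238),'rim')
fit(P[...,2]>.03,.048,(215,420,70,340),'reader')
fit(P[...,2]>.07,.08,(285,345,235,295),'clip')
s=(g<40)&(P[...,2]>.085); s[:, :285]=0;s[:,345:]=0;s[:235]=0;s[300:]=0
q=P[s]; print('cap',len(q),q.min(0),q.max(0),np.median(q,0)); 
M=s.astype(np.uint8);c=max(cv2.findContours(M,0,2)[0],key=cv2.contourArea);(u,v),r=cv2.minEnclosingCircle(c);print(u,v,r,[ray('w2',u,v,z)[:2].round(4) for z in(.095,.105,.113)])
q=P[135:240,275:355];print('rim height',np.percentile(q[...,2],[5,50,90,99]))
E
```

```text
window ((534.5140380859375, -138.53216552734375), (49.2359619140625, 30.434450149536133), 68.74027252197266) (299, 162, 32, 52)
rim ((528.9846801757812, -137.16148376464844), (93.45451354980469, 75.3703842163086), 68.3150405883789) (270, 139, 80, 99)
reader ((526.4922485351562, -160.36697387695312), (256.2003479003906, 156.193603515625), 68.52173614501953) (229, 70, 173, 258)
clip ((509.2149963378906, -204.63682556152344), (47.329978942871094, 38.97930908203125), 67.74234008789062) (294, 244, 43, 48)
cap 24 [ 0.50897993 -0.19772369  0.10267301] [ 0.55553046 -0.09260402  0.40271276] [ 0.51766025 -0.19206972  0.10520067]
317.5 264.5 7.905794143676758 [array([ 0.5148, -0.1974]), array([ 0.5161, -0.1939]), array([ 0.5172, -0.1912])]
rim height [0.04802581 0.04943755 0.05594184 0.05749428]
```

Request:
send_rows:
  rows:
    - {"x": 0, "y": 0, "z": 0, "ax": 0, "ay": 0, "az": -0.915, "claw": -1}
    - {"x": 0, "y": 0, "z": 0, "ax": 0, "ay": 0, "az": -0.915, "claw": -1}
    - {"x": 0, "y": 0, "z": 0, "ax": 0, "ay": 0, "az": -0.915, "claw": -1}
    - {"x": 0, "y": 0, "z": 0, "ax": 0, "ay": 0, "az": -0.915, "claw": -1}
    - {"x": 0, "y": 0, "z": 0, "ax": 0, "ay": 0, "az": -0.915, "claw": -1}
    - {"x": 0, "y": 0, "z": 0, "ax": 0, "ay": 0, "az": -0.915, "claw": -1}
    - {"x": 0, "y": 0, "z": 0, "ax": 0, "ay": 0, "az": -0.915, "claw": -1}
    - {"x": 0, "y": 0, "z": 0, "ax": 0, "ay": 0, "az": -0.915, "claw": -1}
    - {"x": 0, "y": 0, "z": 0, "ax": 0, "ay": 0, "az": -0.915, "claw": -1}
    - {"x": 0, "y": 0, "z": 0, "ax": 0, "ay": 0, "az": -0.915, "claw": -1}

```text
clock: 5.2
eef_pos: [0.5288, -0.1608, 0.2612]
tcp_rot: [-1.546, -2.734, 0.001]
wrist_force: [-0.0, 0.2, 0.4]
finger_gap: 0.0853
grip_force: 0.0
```

Request:
send_rows:
  rows:
    - {"x": 0.946, "y": 0.858, "z": 0.27, "ax": 0, "ay": 0, "az": 0, "claw": -1}
    - {"x": 0.946, "y": 0.858, "z": 0.27, "ax": 0, "ay": 0, "az": 0, "claw": -1}
    - {"x": 0.946, "y": 0.858, "z": 0.27, "ax": 0, "ay": 0, "az": 0, "claw": -1}
    - {"x": 0.946, "y": 0.858, "z": 0.27, "ax": 0, "ay": 0, "az": 0, "claw": -1}
    - {"x": 0.946, "y": 0.858, "z": 0.27, "ax": 0, "ay": 0, "az": 0, "claw": -1}
    - {"x": 0.946, "y": 0.858, "z": 0.27, "ax": 0, "ay": 0, "az": 0, "claw": -1}
    - {"x": 0.946, "y": 0.858, "z": 0.27, "ax": 0, "ay": 0, "az": 0, "claw": -1}
    - {"x": 0.946, "y": 0.858, "z": 0.27, "ax": 0, "ay": 0, "az": 0, "claw": -1}
    - {"x": 0.946, "y": 0.858, "z": 0.27, "ax": 0, "ay": 0, "az": 0, "claw": -1}
    - {"x": 0.946, "y": 0.858, "z": 0.27, "ax": 0, "ay": 0, "az": 0, "claw": -1}
    - {"x": 0, "y": 0, "z": 0, "ax": 0, "ay": 0, "az": 0, "claw": -1}
    - {"x": 0, "y": 0, "z": 0, "ax": 0, "ay": 0, "az": 0, "claw": -1}

```text
clock: 6.7
eef_pos: [0.6045, 0.2147, 0.1801]
tcp_rot: [1.55, 2.732, -0.001]
wrist_force: [0.3, -1.4, -0.8]
finger_gap: 0.0854
grip_force: 0.0
```

```bash
python3 - <<'E'
from h import *
shot('wrist','w3');plan([.604,.217,.18],31)
p,P,ok=cloud('w3'); g=cv2.cvtColor(p,cv2.COLOR_RGB2GRAY)
def fit(m,z,n):
    m=m.astype(np.uint8); m[300:]=0
    c=max(cv2.findContours(m,0,2)[0],key=lambda c:cv2.contourArea(c) if np.hypot(*(np.mean(c[:,0],0)-[320,200]))<120 else 0)
    q=np.array([ray('w3',*x[0],z)[:2] for x in c],np.float32)*1000
    print(n,cv2.minAreaRect(q),cv2.boundingRect(c))
near=np.hypot(P[...,0]-.604,P[...,1]-.217)<.07
fit((P[...,2]>.0045)&near,.008,'plate'); fit((P[...,2]>.025)&near,.038,'rib')
q=P[near&(P[...,2]>.03)];print(np.median(q[:,2]))
cv2.imwrite('pics/w3c.png',p[:,:,::-1])
E
```

```text
pos [0.6046 0.2144 0.1803] yang 30.84 toolz [ 0.e+00 -9.e-04 -1.e+00] q [ 0.09  0.59 -0.68  1.6   0.4   1.1  -0.16] t 6.75 F [ 0.07 -0.35 -0.89] gap 0.0853704808994292
az units -0.028 shift units [0.086 0.027 0.009]
plate ((603.6590576171875, 216.1355438232422), (50.07002639770508, 78.6258544921875), 30.93669891357422) (289, 169, 58, 89)
rib ((603.1611328125, 216.9606475830078), (13.488994598388672, 34.39605712890625), 31.29946517944336) (309, 200, 18, 43)
0.2562370417974432
```

View pics/w3.png

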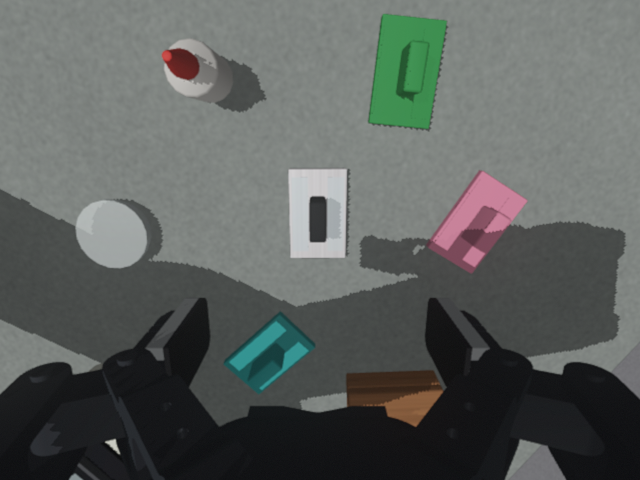

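The carrier lies upright under the tool at (318,213), rib at (318,219). The other coloured carriers are clear of the fingers. I'll descend, grip, and refine the rim position from w2.

Request:
send_rows:
  rows:
    - {"x": 0.08, "y": 0, "z": 0.8, "ax": 0, "ay": 0, "az": -0.03, "claw": -0.6}
    - {"x": 0, "y": 0, "z": 0.8, "ax": 0, "ay": 0, "az": 0, "claw": -0.4}
    - {"x": 0, "y": 0, "z": 0.8, "ax": 0, "ay": 0, "az": 0, "claw": -0.4}
    - {"x": 0, "y": 0, "z": 0.8, "ax": 0, "ay": 0, "az": 0, "claw": -0.4}
    - {"x": 0, "y": 0, "z": 0.8, "ax": 0, "ay": 0, "az": 0, "claw": -0.4}
    - {"x": 0, "y": 0, "z": 0.8, "ax": 0, "ay": 0, "az": 0, "claw": -0.4}
    - {"x": 0, "y": 0, "z": 0.5, "ax": 0, "ay": 0, "az": 0, "claw": -0.4}
    - {"x": 0, "y": 0, "z": 0.27, "ax": 0, "ay": 0, "az": 0, "claw": -0.4}
    - {"x": 0, "y": 0, "z": 0, "ax": 0, "ay": 0, "az": 0, "claw": -0.4}
    - {"x": 0, "y": 0, "z": 0, "ax": 0, "ay": 0, "az": 0, "claw": -0.4}

```text
clock: 8.0
eef_pos: [0.6034, 0.2185, 0.0139]
tcp_rot: [1.544, 2.735, 0.001]
wrist_force: [-0.3, 0.4, 0.5]
finger_gap: 0.0596
grip_force: 0.0
```

Request:
send_rows:
  force: 40
  rows:
    - {"x": 0, "y": 0, "z": 0, "ax": 0, "ay": 0, "az": 0, "claw": 1}
    - {"x": 0, "y": 0, "z": 0, "ax": 0, "ay": 0, "az": 0, "claw": 1}
    - {"x": 0, "y": 0, "z": 0, "ax": 0, "ay": 0, "az": 0, "claw": 1}
    - {"x": 0, "y": 0, "z": 0, "ax": 0, "ay": 0, "az": 0, "claw": 1}
    - {"x": 0, "y": 0, "z": 0, "ax": 0, "ay": 0, "az": 0, "claw": 1}
    - {"x": 0, "y": 0, "z": 0, "ax": 0, "ay": 0, "az": 0, "claw": 1}

```text
clock: 8.75
eef_pos: [0.6033, 0.2183, 0.0136]
tcp_rot: [1.544, 2.735, 0.001]
wrist_force: [0.3, -0.5, 5.7]
finger_gap: 0.0134
grip_force: 40.5
```

```bash
python3 - <<'E'
from h import *
plan([.5345,-.1385,.2],-21.5)
p,P,ok=cloud('w2'); g=cv2.cvtColor(p,cv2.COLOR_RGB2GRAY).astype(int)
print(np.median(g[190:230,270:362],0).astype(int))
print(np.median(g[:,290:340],1).astype(int)[130:245])
E
```

```text
pos [0.6033 0.2183 0.0136] yang 31.11 toolz [ 5.e-04  2.e-04 -1.e+00] q [ 0.01  0.79 -0.57  1.68  0.55  0.83 -0.26] t 8.75 F [ 0.27 -0.52  5.7 ] gap 0.013388541418468972
az units 9.182 shift units [-11.905   2.227  -6.218]
[ 56  56  56  55  55  55  55  55  55  54  54  61  81  97  97  92  73  41
  36  42  51  52  52  52  52  52  51  49  58 119 160 163 163 162 162 161
 161 161 161 161 160 160 160 159 160 159 159 159 159 159 158 158 158 158
 158 158 158 158 158 148 110  53  47  48  48  48  48  48  48  47  47  47
  52  72  89  90  89  74  40  39  46  47  47  47  47  47  47  47  47  48
  48  48]
[ 30  31  30  30  30  30  30  30  35  45  51  52  51  44  32  30  30  30
  30  30  30  32  39  46  47  48  48  48  48  48  47  59 114 156 159 159
 158 158 158 158 159 158 158 158 158 158 159 158 158 159 159 158 158 158
 158 159 159 159 158 159 158 159 158 158 158 158 159 159 159 159 158 158
 158 158 158 158 158 158 158 158 158 158 159 148 101  53  48  49  49  49
  49  49  49  49  49  50  50  50  48  41  36  39  54  78  81  69  50  41
  53  60  64  70  72  73  77]
```

```bash
python3 - <<'E'
from h import *
y=np.array([np.cos(np.radians(68.5)),np.sin(np.radians(68.5))]); x=np.array([y[1],-y[0]])
o=np.array([.5345,-.1385])
for u,v in((281.7,188),(347.6,188),(314.6,138.5),(314.6,236.3),(286.8,188),(342.3,188),(314.6,143.7),(314.6,232.2)):
    r=ray('w2',u,v,.057)[:2]-o; print((r@x*1000).round(1),(r@y*1000).round(1))
# side edges of reader black top for angle
p,P,ok=cloud('w2'); g=cv2.cvtColor(p,cv2.COLOR_RGB2GRAY).astype(float)
for rg,(a,b) in dict(L=(238,262),R=(372,395)).items():
    q=[]
    for v in list(range(190,300,3)):
        d=np.abs(np.diff(g[v,a:b])); i=d.argmax(); q.append(ray('w2',a+i+.5,v,.05)[:2])
    q=np.array(q); vx,vy,_,_=cv2.fitLine((q*1000).astype(np.float32),cv2.DIST_HUBER,0,.01,.01).ravel(); print(rg,np.degrees(np.arctan2(vy,vx))%180,((q-o)@x*1000).mean().round(1))
E
```

```text
-30.9 0.8
31.4 1.1
0.1 46.1
0.3 -46.5
-26.1 0.9
26.4 1.1
0.1 41.5
0.3 -42.3
L 68.46254 -64.3
R 68.50947 64.5
```

Request:
send_rows:
  rows:
    - {"x": 0, "y": 0, "z": -0.4, "ax": 0, "ay": 0, "az": 0, "claw": 1}
    - {"x": 0, "y": 0, "z": -0.8, "ax": 0, "ay": 0, "az": 0, "claw": 1}
    - {"x": 0, "y": 0, "z": -0.8, "ax": 0, "ay": 0, "az": 0, "claw": 1}
    - {"x": 0, "y": 0, "z": -0.8, "ax": 0, "ay": 0, "az": 0.918, "claw": 1}
    - {"x": 0, "y": 0, "z": -0.8, "ax": 0, "ay": 0, "az": 0.918, "claw": 1}
    - {"x": 0, "y": 0, "z": -0.8, "ax": 0, "ay": 0, "az": 0.918, "claw": 1}
    - {"x": 0, "y": 0, "z": -0.8, "ax": 0, "ay": 0, "az": 0.918, "claw": 1}
    - {"x": 0, "y": 0, "z": -0.8, "ax": 0, "ay": 0, "az": 0.918, "claw": 1}
    - {"x": 0, "y": 0, "z": -0.2, "ax": 0, "ay": 0, "az": 0.918, "claw": 1}
    - {"x": 0, "y": 0, "z": 0, "ax": 0, "ay": 0, "az": 0.918, "claw": 1}
    - {"x": 0, "y": 0, "z": 0, "ax": 0, "ay": 0, "az": 0.918, "claw": 1}
    - {"x": 0, "y": 0, "z": 0, "ax": 0, "ay": 0, "az": 0.918, "claw": 1}
    - {"x": 0, "y": 0, "z": 0, "ax": 0, "ay": 0, "az": 0.918, "claw": 1}

```text
clock: 10.38
eef_pos: [0.6029, 0.2185, 0.2009]
tcp_rot: [-2.599, -1.765, -0.002]
wrist_force: [-0.4, -0.1, -2.1]
finger_gap: 0.0132
grip_force: 39.5
```

Request:
send_rows:
  rows:
    - {"x": -0.9, "y": 0.168, "z": 0, "ax": 0, "ay": 0, "az": 0, "claw": 1}
    - {"x": -0.9, "y": 0.168, "z": 0, "ax": 0, "ay": 0, "az": 0, "claw": 1}
    - {"x": -0.9, "y": 0.168, "z": 0, "ax": 0, "ay": 0, "az": 0, "claw": 1}
    - {"x": -0.9, "y": 0.168, "z": 0, "ax": 0, "ay": 0, "az": 0, "claw": 1}
    - {"x": -0.9, "y": 0.168, "z": 0, "ax": 0, "ay": 0, "az": 0, "claw": 1}
    - {"x": -0.9, "y": 0.168, "z": 0, "ax": 0, "ay": 0, "az": 0, "claw": 1}
    - {"x": -0.9, "y": 0.168, "z": 0, "ax": 0, "ay": 0, "az": 0, "claw": 1}
    - {"x": -0.9, "y": 0.168, "z": 0, "ax": 0, "ay": 0, "az": 0, "claw": 1}
    - {"x": -0.9, "y": 0.168, "z": 0, "ax": 0, "ay": 0, "az": 0, "claw": 1}
    - {"x": -0.9, "y": 0.168, "z": 0, "ax": 0, "ay": 0, "az": 0, "claw": 1}
    - {"x": -0.9, "y": 0.168, "z": 0, "ax": 0, "ay": 0, "az": 0, "claw": 1}
    - {"x": -0.9, "y": 0.168, "z": 0, "ax": 0, "ay": 0, "az": 0, "claw": 1}
    - {"x": -0.9, "y": 0.168, "z": 0, "ax": 0, "ay": 0, "az": 0, "claw": 1}
    - {"x": 0, "y": 0, "z": 0, "ax": 0, "ay": 0, "az": 0, "claw": 1}
    - {"x": 0, "y": 0, "z": 0, "ax": 0, "ay": 0, "az": 0, "claw": 1}

```text
clock: 12.25
eef_pos: [0.5357, -0.1316, 0.2002]
tcp_rot: [2.596, 1.769, 0.002]
wrist_force: [0.1, -0.2, -1.3]
finger_gap: 0.0134
grip_force: 39.5
```

```bash
python3 - <<'E'
from h import *
shot('wrist','w4')
plan([.5351,-.1369,.085],-21.5)
E
```

```text
pos [ 0.5358 -0.1314  0.2   ] yang -21.41 toolz [ 9.e-04  2.e-04 -1.e+00] q [ 0.52  0.35 -0.41  1.82  0.16  1.01 -0.33] t 12.3 F [-0.66  0.55 -1.28] gap 0.013229979524553633
az units 0.015 shift units [-0.181  0.044  3.832]
```

View pics/w4.png

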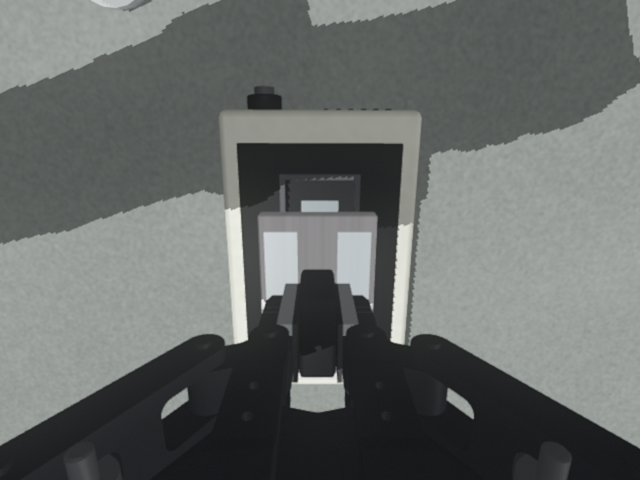

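The carrier is held square. Its front edge is at row 213 (columns 259–378), and the recess's far rim is at row 175 (columns 281–360). I'll check the offset between them.

```bash
python3 - <<'E'
from h import *
y=np.array([np.cos(np.radians(68.5)),np.sin(np.radians(68.5))]); x=np.array([y[1],-y[0]])
T=state()['eef_pos'][:2]; g=cv2.cvtColor(load('w4')['p'],cv2.COLOR_RGB2GRAY).astype(float)
def edge(a,lo,hi,sign): d=np.diff(a)*sign; return lo+d[lo:hi].argmax()+.5
r=np.median(g[216:228],0); l=edge(r,250,268,1); rr=edge(r,370,385,-1); c=np.median(g[:,290:350],1); f=edge(np.median(g[:,265:275],1),205,220,1)
print(l,rr,f)
zp=.2-.0136+.008
for u,v in((l,222),(rr,222),(318,f)):
    d=ray('w4',u,v,zp)[:2]-T; print('plate',(d@x*1000).round(1),(d@y*1000).round(1))
r=np.median(g[185:205],0).astype(int); print(r[272:292],r[348:370]); print(c[168:185].astype(int))
o=np.array([.5345,-.1385])
for u,v in((280.5,195),(360.5,195),(320,174.5)):
    d=ray('w4',u,v,.057)[:2]-o; print('rim',(d@x*1000).round(1),(d@y*1000).round(1))
E
```

```text
257.5 376.5 211.5
plate -24.9 34.3
plate 24.4 34.3
plate 0.2 38.7
[ 47  53  62  65  65  64  65  82 104 111 111 111  98  63  39  39  48  59
  63  62] [55 55 55 54 54 56 57 57 60 60 60 55 42 37 37 37 37 37 37 37 37 37]
[35 35 35 35 35 38 48 57 59 60 76 85 72 58 57 57 58]
rim -30.2 30.2
rim 32.4 30.3
rim 0.6 46.2
```

Request:
send_rows:
  rows:
    - {"x": -0.187, "y": 0.06, "z": 0.6, "ax": 0, "ay": 0, "az": 0.01, "claw": 1}
    - {"x": 0, "y": 0, "z": 0.8, "ax": 0, "ay": 0, "az": 0, "claw": 1}
    - {"x": 0, "y": 0, "z": 0.8, "ax": 0, "ay": 0, "az": 0, "claw": 1}
    - {"x": 0, "y": 0, "z": 0.8, "ax": 0, "ay": 0, "az": 0, "claw": 1}
    - {"x": 0, "y": 0, "z": 0.6, "ax": 0, "ay": 0, "az": 0, "claw": 1}
    - {"x": 0, "y": 0, "z": 0.2, "ax": 0, "ay": 0, "az": 0, "claw": 1}
    - {"x": 0, "y": 0, "z": 0, "ax": 0, "ay": 0, "az": 0, "claw": 1}
    - {"x": 0, "y": 0, "z": 0, "ax": 0, "ay": 0, "az": 0, "claw": 1}

```text
clock: 13.3
eef_pos: [0.5355, -0.1383, 0.0859]
tcp_rot: [2.597, 1.767, 0.001]
wrist_force: [-0.1, 0.1, -0.8]
finger_gap: 0.0134
grip_force: 39.5
```

```bash
python3 - <<'E'
from h import *
plan([.5355,-.1373,.0636],-21.5)
E
```

```text
pos [ 0.5355 -0.1383  0.0859] yang -21.54 toolz [ 1.e-03 -2.e-04 -1.e+00] q [ 0.49  0.5  -0.36  1.9   0.25  0.78 -0.39] t 13.3 F [-0.06  0.13 -0.82] gap 0.013428548615669167
az units -0.007 shift units [ 0.032 -0.015  0.743]
```

Request:
send_rows:
  rows:
    - {"x": 0.03, "y": -0.015, "z": 0.15, "ax": 0, "ay": 0, "az": 0, "claw": 1}
    - {"x": 0, "y": 0, "z": 0.15, "ax": 0, "ay": 0, "az": 0, "claw": 1}
    - {"x": 0, "y": 0, "z": 0.15, "ax": 0, "ay": 0, "az": 0, "claw": 1}
    - {"x": 0, "y": 0, "z": 0.1, "ax": 0, "ay": 0, "az": 0, "claw": 1}
    - {"x": 0, "y": 0, "z": 0.1, "ax": 0, "ay": 0, "az": 0, "claw": 1}
    - {"x": 0, "y": 0, "z": 0, "ax": 0, "ay": 0, "az": 0, "claw": 1}

```text
clock: 14.05
eef_pos: [0.5349, -0.1372, 0.0654]
tcp_rot: [-2.597, -1.767, 0.0]
wrist_force: [0.2, -0.8, -1.2]
finger_gap: 0.0134
grip_force: 39.5
```

No contact with the rim: the foot is well below the rim top. I'll lower the last bit.

Request:
send_rows:
  rows:
    - {"x": 0, "y": 0, "z": 0.04, "ax": 0, "ay": 0, "az": 0, "claw": 1}
    - {"x": 0, "y": 0, "z": 0.02, "ax": 0, "ay": 0, "az": 0, "claw": 1}
    - {"x": 0, "y": 0, "z": 0, "ax": 0, "ay": 0, "az": 0, "claw": 1}

```text
clock: 14.42
eef_pos: [0.535, -0.1373, 0.0639]
tcp_rot: [-2.597, -1.767, -0.0]
wrist_force: [0.2, -0.1, -1.5]
finger_gap: 0.0132
grip_force: 39.5
```

Request:
send_rows:
  rows:
    - {"x": 0, "y": 0, "z": 0.02, "ax": 0, "ay": 0, "az": 0, "claw": 1}
    - {"x": 0, "y": 0, "z": 0.01, "ax": 0, "ay": 0, "az": 0, "claw": 1}
    - {"x": 0, "y": 0, "z": 0, "ax": 0, "ay": 0, "az": 0, "claw": 0.3}
    - {"x": 0, "y": 0, "z": 0, "ax": 0, "ay": 0, "az": 0, "claw": 0}
    - {"x": 0, "y": 0, "z": 0, "ax": 0, "ay": 0, "az": 0, "claw": -0.2}
    - {"x": 0, "y": 0, "z": 0, "ax": 0, "ay": 0, "az": 0, "claw": -0.2}
    - {"x": 0, "y": 0, "z": -0.5, "ax": 0, "ay": 0, "az": 0, "claw": -0.2}
    - {"x": 0, "y": 0, "z": -0.9, "ax": 0, "ay": 0, "az": 0, "claw": -0.2}
    - {"x": 0, "y": 0, "z": -0.9, "ax": 0, "ay": 0, "az": 0, "claw": -0.2}
    - {"x": 0, "y": 0, "z": -0.9, "ax": 0, "ay": 0, "az": 0, "claw": 1}
    - {"x": 0, "y": 0, "z": -0.9, "ax": 0, "ay": 0, "az": 0, "claw": 1}
    - {"x": -0.3, "y": 0, "z": -0.6, "ax": 0, "ay": 0, "az": 0, "claw": 1}
    - {"x": -0.3, "y": 0, "z": 0, "ax": 0, "ay": 0, "az": 0, "claw": 1}
    - {"x": 0, "y": 0, "z": 0, "ax": 0, "ay": 0, "az": 0, "claw": 1}

```text
clock: 16.18
eef_pos: [0.5276, -0.1551, 0.2033]
tcp_rot: [-2.598, -1.765, 0.001]
wrist_force: [-0.4, 1.2, 0.3]
finger_gap: 0.0001
grip_force: 0.0
```

```bash
python3 - <<'E'
from h import *
shot('wrist','w5')
y=np.array([np.cos(np.radians(68.5)),np.sin(np.radians(68.5))]); c=np.array([.5347,-.1386])-.069*y
print(c); plan([*c,.125],-21.5)
p,P,ok=cloud('w5'); g=cv2.cvtColor(p,cv2.COLOR_RGB2GRAY)
x=np.array([y[1],-y[0]]); q=(P[...,:2]-[.5347,-.1386]); X=q@x; Y=q@y
m=(abs(X)<.023)&(abs(Y)<.038)&(abs(X)>.012)&ok
A=np.c_[X[m],Y[m],np.ones(m.sum())]; s,*_=np.linalg.lstsq(A,P[m][:,2],rcond=None); print('plate plane',s)
m=(np.hypot(X,Y+.069)<.016)&(P[...,2]>.09)&(P[...,2]<.12); q=P[m]; print(len(q),q.mean(0),np.percentile(q[:,2],[5,50,95])) if len(q) else 0
E
```

```text
[ 0.50941142 -0.20279881]
pos [ 0.5278 -0.1544  0.2031] yang -21.59 toolz [-1.5e-03  4.0e-04 -1.0e+00] q [ 0.56  0.34 -0.4   1.82  0.15  1.01 -0.28] t 16.225 F [-0.54  0.92 -1.38] gap -0.0002513204005413962
az units -0.016 shift units [-1.724  0.026  2.603]
plate plane [-0.08593564 -0.85880013  0.2344245 ]
```

View pics/w5.png

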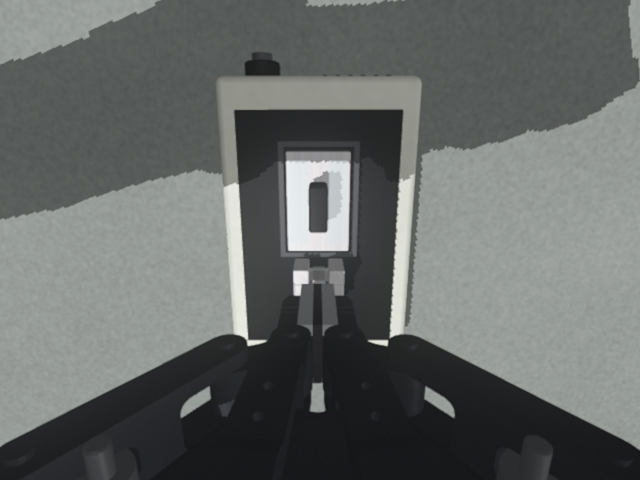

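The carrier sits inside the rim with an even gap (plate at 286–351 × 151–251). Next is a numeric check of how it lies, plus the cap's axis and rough height.

```bash
python3 - <<'E'
from h import *
y=np.array([np.cos(np.radians(68.5)),np.sin(np.radians(68.5))]); x=np.array([y[1],-y[0]])
for f in('w5','w2'):
    p,P,ok=cloud(f); g=cv2.cvtColor(p,cv2.COLOR_RGB2GRAY)
    q=(P[...,:2]-[.5347,-.1386]); X=q@x; Y=q@y
    if f=='w5':
        m=(abs(X)<.023)&(abs(Y)<.038)&(abs(X)>.012)&(P[...,2]<.075)&(P[...,2]>.04)
        A=np.c_[X[m],Y[m],np.ones(m.sum())]; s,*_=np.linalg.lstsq(A,P[m][:,2],rcond=None); print('plate plane',s,m.sum())
    else:
        m=(np.hypot(X,Y+.069)<.025)&(P[...,2]>.085)&(P[...,2]<.125); q=P[m]; print(len(q),q.mean(0),np.percentile(q[:,2],[5,25,50,75,95]))
        print(g[255:292:2,292:340:2])
E
```

```text
plate plane [-0.00111145 -0.00239098  0.05759617] 2599
816 [ 0.51006893 -0.20176833  0.10568382] [0.08648227 0.10643046 0.10702582 0.10749962 0.1081385 ]
[[ 81 223 222 219 217 214 212 114  88 141  95  94  97  97  85  89 123 125
  124 124 123 125  65  34]
 [ 74 216 222 220 218 217 213 103  90 110 103 104 105 108  68  71 123 126
  125 124 125 125  57  35]
 [ 66 183 193 192 192 191 150  88  85  88  88  95  95  96  59  52  89 117
  117 117 116 123  50  36]
 [ 70 200 219 218 218 196  90  94  74  46  45  41  39  48  53  53  54 108
  123 124 124 126  53  35]
 [ 68 199 219 218 219 193  92  65  39  41  43  44  43  39  36  43  52  97
  124 123 123 126  53  33]
 [ 67 197 217 216 216 126  47  45  55  56  55  55  53  52  49  40  38  73
  122 123 122 126  52  35]
 [ 67 198 217 217 213  83  54  59  57  57  55  55  53  52  52  51  44  50
  119 123 122 127  50  36]
 [ 67 201 220 220 171  53  60  59  59  57  56  54  53  53  52  51  50  42
   90 126 131 157  53  42]
 [ 67 199 220 208  69  61  61  60  58  57  56  54  53  52  52  51  51  49
   74 182 212 194  64  50]
 [ 66 195 216 191  56  62  60  60  58
[... 273 characters left out ...]
91 213 188  58  60  59  58  57  57  56  56  54  54  52  52  52  51
   64 198 207 184  62  50]
 [ 65 186 217 203  72  59  60  58  57  55  56  54  53  54  53  52  52  49
  105 214 213 185  59  51]
 [ 57 113 167 167  91  59  59  57  56  55  55  55  54  55  53  52  53  48
  109 179 179 133  52  53]
 [ 58  57  55  54  55  57  58  58  56  57  55  54  54  53  53  52  51  51
   53  50  49  50  52  52]
 [ 58  60  58  57  57  56  57  57  56  56  55  54  53  53  53  52  51  53
   53  54  53  52  54  52]
 [ 58  59  58  58  58  57  57  55  55  56  55  54  54  53  52  52  52  54
   54  53  53  54  53  53]
 [ 60  59  58  58  59  58  58  57  56  54  53  55  54  54  55  55  55  55
   54  54  53  55  53  53]]
```

The carrier is flat: its plate top is level at 57.6 mm. The cap axis is near (0.5096, -0.2024), with its top at about 107 mm. I'll approach it.

Request:
send_rows:
  rows:
    - {"x": -0.85, "y": 0.02, "z": 0, "ax": 0, "ay": 0, "az": 0, "claw": 1}
    - {"x": -0.85, "y": 0, "z": 0.3, "ax": 0, "ay": 0, "az": 0, "claw": 1}
    - {"x": 0, "y": 0, "z": 0.8, "ax": 0, "ay": 0, "az": 0, "claw": 1}
    - {"x": 0, "y": 0, "z": 0.8, "ax": 0, "ay": 0, "az": 0, "claw": 1}
    - {"x": 0, "y": 0, "z": 0.7, "ax": 0, "ay": 0, "az": 0, "claw": 1}
    - {"x": 0, "y": 0, "z": 0.2, "ax": 0, "ay": 0, "az": 0, "claw": 1}
    - {"x": 0, "y": 0, "z": 0.1, "ax": 0, "ay": 0, "az": 0, "claw": 1}
    - {"x": 0, "y": 0, "z": 0, "ax": 0, "ay": 0, "az": 0, "claw": 1}
    - {"x": 0, "y": 0, "z": 0, "ax": 0, "ay": 0, "az": 0, "claw": 1}

```text
clock: 17.35
eef_pos: [0.5105, -0.2018, 0.1175]
tcp_rot: [2.597, 1.767, 0.001]
wrist_force: [0.1, -0.2, 0.0]
finger_gap: 0.0001
grip_force: 0.0
```

```bash
python3 - <<'E'
from h import *
plan([.5096,-.2024,.108],-21.5)
E
```

```text
pos [ 0.5105 -0.2018  0.1175] yang -21.55 toolz [ 7.e-04 -3.e-04 -1.e+00] q [ 0.61  0.45 -0.36  1.89  0.2   0.84 -0.23] t 17.35 F [ 0.13 -0.17  0.  ] gap 6.573148098872178e-05
az units -0.008 shift units [-0.03  -0.02   0.318]
```

Now 1 mm steps to find the contact.

Request:
send_rows:
  rows:
    - {"x": -0.03, "y": -0.02, "z": 0.1, "ax": 0, "ay": 0, "az": 0, "claw": 1}
    - {"x": 0, "y": 0, "z": 0.07, "ax": 0, "ay": 0, "az": 0, "claw": 1}
    - {"x": 0, "y": 0, "z": 0.07, "ax": 0, "ay": 0, "az": 0, "claw": 1}
    - {"x": 0, "y": 0, "z": 0, "ax": 0, "ay": 0, "az": 0, "claw": 1}
    - {"x": 0, "y": 0, "z": 0, "ax": 0, "ay": 0, "az": 0, "claw": 1}

```text
clock: 17.98
eef_pos: [0.5094, -0.2023, 0.1098]
tcp_rot: [-2.597, -1.767, -0.0]
wrist_force: [-0.7, 0.3, -0.1]
finger_gap: 0.0003
grip_force: 0.0
```

Request:
send_rows:
  rows:
    - {"x": 0, "y": 0, "z": 0.035, "ax": 0, "ay": 0, "az": 0, "claw": 1}
    - {"x": 0, "y": 0, "z": 0, "ax": 0, "ay": 0, "az": 0, "claw": 1}

```text
clock: 18.23
eef_pos: [0.5093, -0.2023, 0.1087]
tcp_rot: [-2.597, -1.767, 0.0]
wrist_force: [0.5, -1.2, 1.2]
finger_gap: -0.0001
grip_force: 0.0
```

Request:
send_rows:
  rows:
    - {"x": 0, "y": 0, "z": 0.035, "ax": 0, "ay": 0, "az": 0, "claw": 1}
    - {"x": 0, "y": 0, "z": 0, "ax": 0, "ay": 0, "az": 0, "claw": 1}

```text
clock: 18.48
eef_pos: [0.5094, -0.2023, 0.1078]
tcp_rot: [2.597, 1.767, 0.0]
wrist_force: [-1.4, 0.7, 2.8]
finger_gap: -0.0
grip_force: 2.1
```

Request:
send_rows:
  rows:
    - {"x": 0, "y": 0, "z": 0.035, "ax": 0, "ay": 0, "az": 0, "claw": 1}
    - {"x": 0, "y": 0, "z": 0, "ax": 0, "ay": 0, "az": 0, "claw": 1}

```text
clock: 18.73
eef_pos: [0.5095, -0.2023, 0.1069]
tcp_rot: [2.597, 1.767, 0.0]
wrist_force: [-1.6, 0.3, 8.7]
finger_gap: -0.0003
grip_force: 4.1
```

Request:
send_rows:
  rows:
    - {"x": 0, "y": 0, "z": 0.035, "ax": 0, "ay": 0, "az": 0, "claw": 1}
    - {"x": 0, "y": 0, "z": 0, "ax": 0, "ay": 0, "az": 0, "claw": 1}

```text
clock: 18.98
eef_pos: [0.5095, -0.2024, 0.106]
tcp_rot: [2.597, 1.767, 0.0]
wrist_force: [-2.7, 0.7, 9.4]
finger_gap: 0.0002
grip_force: 4.8
```

Request:
send_rows:
  rows:
    - {"x": 0, "y": 0, "z": 0.035, "ax": 0, "ay": 0, "az": 0, "claw": 1}
    - {"x": 0, "y": 0, "z": 0, "ax": 0, "ay": 0, "az": 0, "claw": 1}

```text
clock: 19.23
eef_pos: [0.5095, -0.2023, 0.1049]
tcp_rot: [2.597, 1.767, 0.0]
wrist_force: [-1.8, 0.2, 8.9]
finger_gap: -0.0
grip_force: 4.3
```

Request:
send_rows:
  rows:
    - {"x": 0, "y": 0, "z": 0.035, "ax": 0, "ay": 0, "az": 0, "claw": 1}
    - {"x": 0, "y": 0, "z": 0, "ax": 0, "ay": 0, "az": 0, "claw": 1}

```text
clock: 19.48
eef_pos: [0.5094, -0.2023, 0.1037]
tcp_rot: [2.597, 1.767, 0.0]
wrist_force: [-0.6, 0.1, 4.7]
finger_gap: -0.0
grip_force: 2.8
```

Past the peak. The last steps go one at a time.

Request:
send_rows:
  rows:
    - {"x": 0, "y": 0, "z": 0.03, "ax": 0, "ay": 0, "az": 0, "claw": 1}
    - {"x": 0, "y": 0, "z": 0, "ax": 0, "ay": 0, "az": 0, "claw": 1}

```text
clock: 19.73
eef_pos: [0.5094, -0.2023, 0.1026]
tcp_rot: [2.597, 1.767, 0.0]
wrist_force: [0.6, 1.1, 1.0]
finger_gap: -0.0
grip_force: 0.7
```

Request:
send_rows:
  rows:
    - {"x": 0, "y": 0, "z": 0.02, "ax": 0, "ay": 0, "az": 0, "claw": 1}
    - {"x": 0, "y": 0, "z": 0, "ax": 0, "ay": 0, "az": 0, "claw": 1}

```text
clock: 19.98
eef_pos: [0.5092, -0.2022, 0.1018]
tcp_rot: [-2.597, -1.767, 0.0]
wrist_force: [-0.6, -0.0, -0.4]
finger_gap: -0.0001
grip_force: 0.0
```

Request:
send_rows:
  rows:
    - {"x": 0, "y": 0, "z": 0.015, "ax": 0, "ay": 0, "az": 0, "claw": 1}
    - {"x": 0, "y": 0, "z": 0, "ax": 0, "ay": 0, "az": 0, "claw": 1}

```text
clock: 20.23
eef_pos: [0.5093, -0.2022, 0.1014]
tcp_rot: [-2.597, -1.767, 0.0]
wrist_force: [0.9, 0.1, -0.4]
finger_gap: 0.0002
grip_force: 0.0
```

Request:
send_rows:
  rows:
    - {"x": 0, "y": 0, "z": -0.2, "ax": 0, "ay": 0, "az": 0, "claw": 1}
    - {"x": 0, "y": 0, "z": -0.9, "ax": 0, "ay": 0, "az": 0, "claw": 1}
    - {"x": 0, "y": 0, "z": -0.9, "ax": 0, "ay": 0, "az": 0, "claw": 1}
    - {"x": 0, "y": 0, "z": -0.9, "ax": 0, "ay": 0, "az": 0, "claw": 1}
    - {"x": 0, "y": 0, "z": -0.9, "ax": 0, "ay": 0, "az": 0, "claw": -1}
    - {"x": 0, "y": 0, "z": -0.9, "ax": 0, "ay": 0, "az": 0, "claw": -1}
    - {"x": 0, "y": 0, "z": 0, "ax": 0, "ay": 0, "az": 0, "claw": -1}
    - {"x": 0, "y": 0, "z": 0, "ax": 0, "ay": 0, "az": 0, "claw": -1}
    - {"x": 0, "y": 0, "z": 0, "ax": 0, "ay": 0, "az": 0, "claw": -1}

```text
clock: 21.35
eef_pos: [0.509, -0.2022, 0.2418]
tcp_rot: [-2.597, -1.767, 0.001]
wrist_force: [0.5, -0.5, -0.8]
finger_gap: 0.0852
grip_force: 0.0
```

```bash
python3 - <<'E'
from h import *
shot('wrist','w6')
y=np.array([np.cos(np.radians(68.5)),np.sin(np.radians(68.5))]); x=np.array([y[1],-y[0]])
p,P,ok=cloud('w6'); q=(P[...,:2]-[.5347,-.1386]); X=q@x; Y=q@y
m=(np.hypot(X,Y+.069)<.012)&(P[...,2]>.085)&(P[...,2]<.125); print('cap',np.percentile(P[m][:,2],[5,50,95]))
m=(abs(X)<.023)&(abs(Y)<.025)&(abs(X)>.012)&(P[...,2]<.075)&(P[...,2]>.04)
A=np.c_[X[m],Y[m],np.ones(m.sum())]; print(np.linalg.lstsq(A,P[m][:,2],rcond=None)[0])
c=p[120:360,160:480,::-1]; cv2.imwrite('pics/w6c.png',cv2.resize(c,None,fx=2,fy=2))
E
```

```text
cap [0.09809218 0.09916129 0.10024943]
[-3.82419259e-05 -1.26522383e-03  5.76523859e-02]
```

View pics/w6c.png

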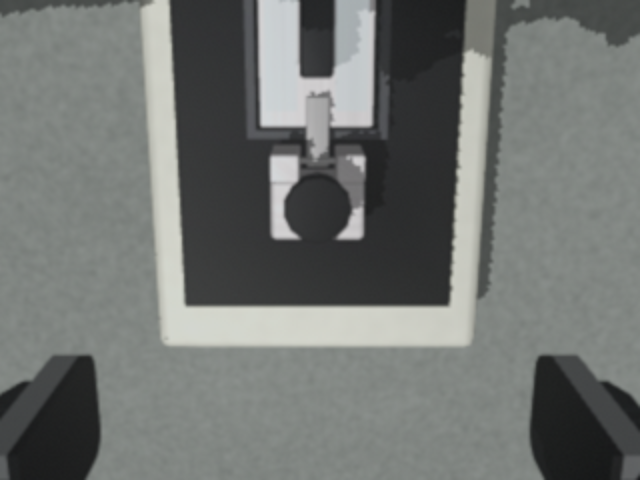

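The cap has dropped 8 mm (107 to 99 mm) and stays down. The steel finger at (317,125) lies over the end of the carrier, which is still flat.

```bash
python3 -c "
from plant import *
print(job_done())"
```

```text
the job is handed in; nothing more can be done
None
```

The slide carrier lies flat in the recess, and the clip is snapped down and locked with its finger over the carrier's end. The highest push I read on the cap was 9.4 N, the gripper is open and clear of everything, and the job is handed in at about 21 s.

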